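Seat the water-filter cover and open its valve

TASK

The cover plate of the galley's water filter still sits loose on its seal: tighten its four crank nuts clockwise in cross order (after the first nut, the one diagonally opposite, then the other two), each by about half a turn (some more, some less) until it just comes up firm, without forcing any of them, so that the plate seats evenly. Only then turn the red shut-off valve fully open, and leave the other things on the worktop where they are.

Things in the scene. Friction and masses are not known exactly. Their poses are not given: they have to be found in the camera images.
- filter: the fixed water-filter housing on the worktop: a white block 180 x 180 x 45 mm with a black seal on top. Origin at the centre of its underside, on the worktop; x and y along its sides, z up. A brass pipe runs out of its +y side to the valve.
- plate: the aluminium cover plate, 170 x 170 x 8 mm, over the four studs; origin at the centre of its underside. It starts loose on the springy seal, its underside 51 mm above the worktop, and is seated level at 47 mm when all four nuts are home. Each nut presses down its own corner, so the plate tilts by up to 2 degrees on the way.
- lever1: dark steel crank arm of nut 1, 13 mm wide, 8 mm thick. Origin on the nut's upright axis (x +64, y +64 mm in the housing's frame) at the arm's underside; the arm points along its own x. Nuts are alike. Tightening is clockwise from above; it lowers nut and arm 5 mm per half turn. Home, the origin is 67.0 mm above the worktop.
- knob1 (a point): grip point of the free-spinning upright knob at the end of crank arm 1: a black cylinder with a red band, 18 mm across, 40 mm tall, its axis 40 mm from the nut's axis. The point is on the knob's axis, 34 mm above the arm's underside and 14 mm below the knob's top.
- lever2: dark steel crank arm of nut 2, 13 mm wide, 8 mm thick. Origin on the nut's upright axis (x -64, y +64 mm in the housing's frame) at the arm's underside; the arm points along its own x. Nuts are alike. The turn left before a nut is home differs for each and is not marked: 2.5 to 3.8 rad. It starts pointing roughly sideways and sweeps the outer side.
- knob2 (a point): grip point of the free-spinning upright knob at the end of crank arm 2: a black cylinder with a red band, 18 mm across, 40 mm tall, its axis 40 mm from the nut's axis. The point is on the knob's axis, 34 mm above the arm's underside and 14 mm below the knob's top.
- lever3: dark steel crank arm of nut 3, 13 mm wide, 8 mm thick. Origin on the nut's upright axis (x -64, y -64 mm in the housing's frame) at the arm's underside; the arm points along its own x. Nuts are alike. While turning, a nut resists with about 4 N at the knob; home, it stops short and turning on only squeezes the stiff seal, 7 N more at the knob for each mm, and springs back.
- knob3 (a point): grip point of the free-spinning upright knob at the end of crank arm 3: a black cylinder with a red band, 18 mm across, 40 mm tall, its axis 40 mm from the nut's axis. The point is on the knob's axis, 34 mm above the arm's underside and 14 mm below the knob's top.
- lever4: dark steel crank arm of nut 4, 13 mm wide, 8 mm thick. Origin on the nut's upright axis (x +64, y -64 mm in the housing's frame) at the arm's underside; the arm points along its own x. Nuts are alike. 10 to 15 N at the knob shows that a nut is home; over 25 N (0.9 mm below home) is forcing it; leaning down on it adds to that. A nut stays where it is left.
- knob4 (a point): grip point of the free-spinning upright knob at the end of crank arm 4: a black cylinder with a red band, 18 mm across, 40 mm tall, its axis 40 mm from the nut's axis. The point is on the knob's axis, 34 mm above the arm's underside and 14 mm below the knob's top.
- valve_axis (a point): the vertical axis of the shut-off valve on the brass pipe, fixed to the housing 150 mm from its centre along +y, at the underside of the red valve arm, 56 mm above the worktop.
- valve (a joint): angle of the red valve arm: near 0 (closed) it points along the housing's -x, across the pipe; it turns clockwise from above to a stop at 1.57 rad (open), where it points along +y in line with the pipe. It resists with some 3 to 4 N at the knob and stays where it is left.
- valve_knob (a point): grip point of the upright round red post fixed on the valve arm (it does not spin), 18 mm across, 40 mm tall, 45 mm from the valve's axis. The point is on its axis, 34 mm above the arm's underside (90 mm above the worktop) and 14 mm below its top.
- mug: bystander, to be left alone: a white mug, 80 mm across, 90 mm tall; origin at the centre of its underside.
- soap: bystander, to be left alone: a green soap bottle, 60 mm across, 130 mm tall; origin at the centre of its underside.
- jar: bystander, to be left alone: an amber jar with a steel lid, 60 mm across, 90 mm tall; origin at the centre of its underside.
- spanner: bystander, to be left alone: a steel spanner lying flat; origin at the centre of its underside.
- spare_seal: bystander, to be left alone: a flat black rubber ring, 80 mm across, 6 mm thick; origin at the centre of its underside.

How it is judged (in metres and radians):
On the way, in this order (a step that is already met when the one before it is completed fails the run):
1. a first nut is home, the valve still shut (z of any of lever1, lever2, lever3, lever4 in the frame of filter below 0.06725 m and value of joint valve below 0.45 rad), for 0.1 s.
2. two diagonally opposite nuts are home ((z of each of lever1, lever3 in the frame of filter below 0.06725 m or z of each of lever2, lever4 in the frame of filter below 0.06725 m)), for 0.1 s.
3. three nuts are home (((z of each of lever1, lever3 in the frame of filter below 0.06725 m and z of any of lever2, lever4 in the frame of filter below 0.06725 m) or (z of each of lever2, lever4 in the frame of filter below 0.06725 m and z of any of lever1, lever3 in the frame of filter below 0.06725 m))), for 0.1 s.
4. all four nuts are home, the valve still shut (z of each of lever1, lever2, lever3, lever4 in the frame of filter below 0.06725 m and value of joint valve below 0.45 rad), for 0.1 s.
At the end, for the whole second after the job is handed in: All four nuts are home (each arm within 0.25 mm, that is 0.16 rad, of its lowest position), the plate lies level (within 0.005 rad) and within 0.4 mm of its seat, and the valve is open (beyond 1.4 rad) and at rest (z of each of lever1, lever2, lever3, lever4 in the frame of filter below 0.06725 m and angle between plate's own z axis and vertical below 0.005 rad and z of plate in the frame of filter below 0.0474 m and value of joint valve above 1.4 rad and velocity of joint valve below 0.05 rad/s); the robot touches nothing.
It fails at once if a nut is forced: driven more than 0.9 mm below its home height, which takes some 25 to 30 N at the knob, less when also leaning down on it (z of any of lever1, lever2, lever3, lever4 in the frame of filter below 0.0661 m).
It fails at once if two neighbouring nuts are drawn down by more than about half while the other two are still up (not cross order) ((z of each of lever1, lever2 in the frame of filter below 0.069 m and not (z of lever3 in the frame of filter below 0.069 m) and not (z of lever4 in the frame of filter below 0.069 m)) or (z of each of lever2, lever3 in the frame of filter below 0.069 m and not (z of lever4 in the frame of filter below 0.069 m) and not (z of lever1 in the frame of filter below 0.069 m)) or (z of each of lever3, lever4 in the frame of filter below 0.069 m and not (z of lever1 in the frame of filter below 0.069 m) and not (z of lever2 in the frame of filter below 0.069 m)) or (z of each of lever4, lever1 in the frame of filter below 0.069 m and not (z of lever2 in the frame of filter below 0.069 m) and not (z of lever3 in the frame of filter below 0.069 m))).
It fails at once if the valve is turned (beyond 0.45 rad) before all four nuts are home (not (value of joint valve below 0.45 rad) and not (z of each of lever1, lever2, lever3, lever4 in the frame of filter below 0.0676 m)).
It fails at once if a bystander is moved by more than 20 mm (distance of any of mug, soap, jar, spanner, spare_seal from where it was at the start of the episode above 0.02 m).
It also fails if it takes over 72 s, if anything falls off the work surface, if the arm or the gripper's body presses on something with over 40 N, if the wrist force passes 120 N, or if a joint passes its speed limit or range.

ROBOT

A 6-joint arm with a two-finger parallel gripper is mounted at the origin on the work surface. World frame = base frame: x ahead of the robot, y to its left, z up, the work surface at z = 0. Lengths are in mm, angles in rad, forces in N, time in s.
With the tool pointing down it reaches from about 275 to 750 mm from the base axis. Payload 10.2 kg.
Tool frame: the origin (TCP) lies at the very end of the fingers, on their centre line; the grasp point (between the pads) lies 19 mm behind it (ctrl.grip_depth is the distance from the TCP to the grasp point, in mm); z points along the fingers, x is the direction in which the jaws open and shut, and the axes are right-handed (so a half turn about z gives the same grasp; the last joint's range is limited). The gripper opens to 85 mm and grips with 20 to 120 N. Pads are 22 mm wide; open, the fingers measure 114 mm over their backs; the gripper's body (76 mm by 85 mm) begins 54 mm behind the grasp point. The pads swing forward as they close: fully open they stand 13 mm farther back than shut.
Start: joints at [0.94, 0.313, 1.498, -0, 1.331, -0.223], TCP at [208.223, 481.948, 231.294] pointing down, gripper open.
Joint ranges: [-2.94, 2.94], [-0.97, 2.17], [0.19, 2.56], [-1.23, 4.37], [0.02, 3.11], [-2.88, 2.88]. Speed limits (rad/s): [2.39, 2.39, 3.01, 3.14, 3.14, 3.14].

INTERFACE

Orientations are given as a unit quaternion [w, x, y, z].
In Python, from rig import ctrl gives the robot as it stands.
- The arm moves only by the tool play_rows, never from a script. Its argument "motion" is a list of rows, each a list of 2 entries, a list of its own where there are three numbers: the shift along the tool's x, y, z in mm, then the turn, a rotation vector about the tool's x, y, z in degrees. A call has 1 to 20 rows; each row shifts and turns the commanded pose from where the row before left it, along the tool's axes as they then stand; what a row does not reach is not made up. A row lasts 1/12 s, in which the tool goes at most 41.7 mm and 7.16 degrees, less where a joint would pass 70% of its speed; a pose out of reach is approached as far as the arm can. A call with a gripper value outside its range is refused whole. "fingers" is the finger opening in mm, from 0 to 85.4, set as the call begins (left out, the last holds). The fingers move at their own pace and stop on an object; "squeeze" is the grip in N (left out, the last holds). Time passes only in rows, so rows that do not move let the fingers close. It gives the time, the measured TCP pose, the force and the opening at its end, in the units of the state.
- ctrl.sense(): the state, without advancing time (a new reading comes with each control period).
- ctrl.capture(name): name is "side" or "top"; returns the picture (420x560x3 uint8, red, green, blue); there is no depth.
- ctrl.get_calibration(name): a dict with "K" (3x3 intrinsics, pixels), "k1" (the pictures are not rectified: a ray, as slopes to the right and down, at radius r is drawn at 1 + k1 r^2 times it, then the intrinsics apply), "R" (3x3) and "t" (3): a world point X has camera coordinates R X + t. Camera axes: x right, y down, z forward; pixel columns grow to the right and rows downward; lengths in mm; the calibration is good to about 2 mm. A picture is of the moment at which its call begins. get_calibration takes no time and is no camera call.
- ctrl.finish_job(): hands the job in, once; it reports no verdict.
Trained networks look in the newest picture that a camera, given by its name, has taken for a name from the list of things; names that differ only in an ending like _2 or _b are one class to them, and where a whole thing is asked for, a point or a joint stands for the part that bears it (a point fixed in the world has none). Each returns a list of dicts, best first, with "p" (0 to 1); they miss things now and then, are a little off and sometimes report something else, mostly with a low value. They report only what shows in the picture. A call takes as long as a camera call.
- ctrl.spot_in(camera, name): "position" ([column, row] as shares, 0 to 1, of the picture: columns of its width, rows of its height, amid what is visible of it).
The state is a dict: "time_s": time; "joints": joint angles; "dq": joint speeds; "tau": joint torques, N m; "eef_pos": TCP position; "ee_rot": TCP orientation; "force": force on the tool from outside, world axes, zero at the start; "wrist_torque": the same for the moment, N m; "grip_width": opening from 0.0 (shut) to 1.0 (fully open).
Only numpy, scipy, OpenCV 4.12 (cv2) and the standard library are available. Lean on these libraries where they do the work, as an engineer would, in place of code of your own. Each camera call takes 0.05 s, during which the arm holds its last target. There are 200 camera calls.

## Working session

There is one attempt and no reset: what is moved stays moved. The work goes in short steps, Python scripts to look and compute and a tool call to move; the robot and the scene stay as the last step left them, time stands still between calls to the robot, and variables do not carry over. Pictures are saved under pics/ and viewed, about 8 in all and at most 12, crops included, and the job is handed in when it is done.

Besides the shell and the picture viewer there is one more tool, called after ">>>" as name([rows], argument=value, ...), one row to a line, values as JSON. play_rows: Moves the arm, as the interface text tells. Its arguments: {"type":"object","properties":{"motion":{"type":"array"},"fingers":{"type":"number"},"squeeze":{"type":"number"}},"required":["motion"]}

```bash
mkdir -p pics; ls; python3 - <<'E'
from rig import ctrl
import cv2,numpy as np
s=ctrl.sense();print(s)
for n in("side","top"):
    im=ctrl.capture(n);cv2.imwrite(f"pics/{n}0.png",im[:,:,::-1])
    c=ctrl.get_calibration(n);print(n,c)
    for k in["filter","plate","lever1","knob1","valve_knob","valve","mug","soap","jar"]:
        print(k,[(np.round(np.array(d["position"])*[560,420],1).tolist(),round(d["p"],2)) for d in ctrl.spot_in(n,k)][:6])
E
```

```text
pics
{'time_s': 0.0, 'joints': array([ 9.39604214e-01,  3.13465407e-01,  1.49843796e+00,  1.26146013e-05,
        1.33099927e+00, -2.23397072e-01]), 'dq': array([-1.49662903e-03, -2.24361231e-03,  6.62501174e-05, -2.38674591e-03,
       -4.86492596e-04, -3.51762500e-04]), 'tau': array([-2.92188670e-04, -4.12271011e+01, -2.59738612e+01, -2.27049891e-04,
        4.18175507e-03, -2.14848188e-05]), 'eef_pos': array([208.0596281 , 481.73381683, 230.726863  ]), 'ee_rot': array([ 2.23836318e-04,  8.35639966e-01,  5.49277178e-01, -6.15587667e-04]), 'force': array([ 0.10246915,  0.51507997, -0.22910589]), 'wrist_torque': array([-0.00604309, -0.04054683,  0.00057975]), 'grip_width': 0.9969402575793745}
side {'K': array([[480.09064697,   0.        , 273.24660035],
       [  0.        , 480.09064697, 206.08242786],
       [  0.        ,   0.        ,   1.        ]]), 'k1': -0.050828875622808495, 'R': array([[ 0.94288724, -0.33295766,  0.01014098],
       [-0.24730299, -0.72007228, -0.64833413],
       [ 0.22317006,  0.60879809, -0.76128839]]), 't': array([-520.31557785,  169.55357458, 1087.93974
[... 560 characters left out ...]
896108059480894, 'R': array([[-0.02388581, -0.99940991, -0.02468408],
       [-0.99784473,  0.02534336, -0.06052781],
       [ 0.06111767,  0.02318512, -0.99786125]]), 't': array([   7.05130098,  532.91997112, 1320.05388878])}
filter [([233.6, 210.1], 0.94)]
plate []
lever1 [([250.9, 171.2], 0.68), ([259.0, 225.0], 0.64), ([318.2, 209.9], 0.48), ([302.3, 173.9], 0.44)]
knob1 [([252.1, 169.6], 0.73), ([257.6, 228.6], 0.67), ([317.9, 206.9], 0.65), ([302.4, 171.7], 0.5)]
valve_knob [([227.5, 216.9], 0.55)]
valve [([225.4, 218.1], 0.63), ([259.8, 222.2], 0.61)]
mug [([229.4, 106.6], 0.73), ([286.3, 198.6], 0.57)]
soap [([417.7, 162.1], 0.96), ([224.1, 217.4], 0.26)]
jar [([417.1, 210.0], 0.75)]
```

```bash
python3 - <<'E'
import cv2,numpy as np
t=cv2.imread("pics/top0.png")[60:310,150:450];s=cv2.imread("pics/side0.png")[100:380,150:430]
cv2.imwrite("pics/t0c.png",cv2.resize(t,(720,600),interpolation=2));cv2.imwrite("pics/s0c.png",cv2.resize(s,(600,600),interpolation=2))
E
```

```text
(no output)
```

View pics/t0c.png

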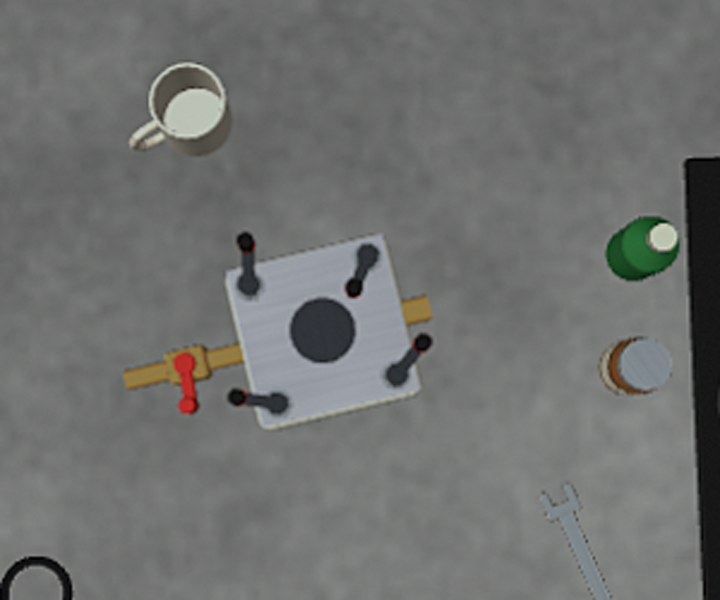

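View pics/s0c.png

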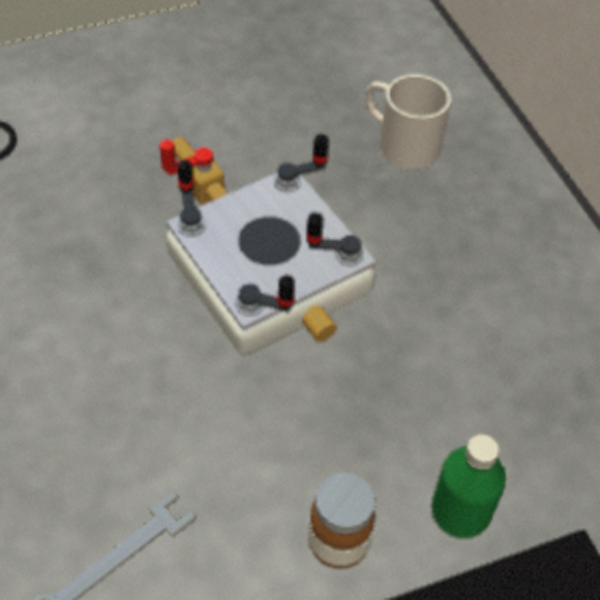

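The top view shows the housing with +y to the left. In the crop the hubs are at 1 (248,284), 2 (278,403), 3 (397,374) and 4 (368,255), the knob tops at (245,241), (237,397), (423,342) and (354,288), and the red post at (188,404). The side view agrees. I'll fit the pose next.

```bash
cat > h.py <<'E'
import numpy as np
from scipy.optimize import least_squares
from rig import ctrl
C={n:ctrl.get_calibration(n) for n in("side","top")}
def proj(n,X):
    c=C[n];p=c["R"]@np.asarray(X,float)+c["t"];u=p[:2]/p[2];u=u*(1+c["k1"]*(u@u))
    return c["K"][:2,:2]@u+c["K"][:2,2]
E
cat > fit.py <<'E'
from h import *
T=lambda p:np.array(p)/2.4+[150,60]
S=lambda p:np.array(p)/(600/280)+[150,100]
knt=[(245,241),(237,397),(423,342),(354,288)];kns=[(321,140),(185,165),(287,284),(315,219)]
hbt=[(248,284),(278,403),(397,374),(368,255)];hbs=[(288,173),(190,215),(250,296),(350,245)]
N=np.array([(64,64),(-64,64),(-64,-64),(64,-64)])
def model(v):
    x,y,a=v[:3];R=np.array([[np.cos(a),-np.sin(a)],[np.sin(a),np.cos(a)]])
    h=N@R.T+[x,y];k=h+40*np.c_[np.cos(v[3:7]),np.sin(v[3:7])]
    va=R@[0,150]+[x,y];vk=va+45*np.array([np.cos(v[7]),np.sin(v[7])])
    return h,k,va,vk
def res(v):
    h,k,va,vk=model(v);r=[]
    for i in range(4):
        r+=[*(proj("top",[*k[i],119])-T(knt[i])),*(proj("side",[*k[i],119])-S(kns[i]))]
        r+=[*(proj("top",[*h[i],v[8]])-T(hbt[i])),*(proj("side",[*h[i],v[8]])-S(hbs[i]))]
    r+=[*(proj("top",[*vk,104])-T((189,405))),*(proj("side",[*vk,104])-S((167,145)))]
    return np.array(r)
if __name__=="__main__":
    f=least_squares(res,[480,90,0.2,0,1.57,-.8,2.8,-2,82],loss="soft_l1");v=f.x
    print(np.round(v,3),np.degrees(v[3:8]).round(1));print(np.round(res(v).reshape(-1,4),1))
    for n,m in zip("h k va vk".split(),model(v)):print(n,np.round(m,1).tolist())
    np.save("v.npy",v)
E
python3 fit.py
```

```text
[ 546.251  -29.21     6.496 -289.018 -212.244 -113.795  279.182  204.384
   79.957] [-16559.5 -12160.7  -6520.   15995.9  11710.3]
[[-0.1 -0.4 -0.2  0.2]
 [ 0.3 -0.2 -0.6 -0.2]
 [-0.3 -0.4 -0.3  0.3]
 [-0.3 -0.  -0.2  0.4]
 [ 0.5 -0.3 -0.4 -0.4]
 [ 0.2 -0.1 -0.4 -0.5]
 [-0.  -1.  -0.   0.4]
 [-0.  -0.2 -0.   0.4]
 [-0.3 -0.2 -0.3  0.7]]
h [[595.3, 46.9], [470.2, 19.8], [497.2, -105.3], [622.3, -78.2]]
k [[635.3, 47.2], [477.6, 59.1], [527.9, -131.0], [585.8, -61.9]]
va [514.5, 117.4]
vk [470.3, 109.3]
```

```bash
cat >> h.py <<'E'
def pose():
    s=ctrl.sense();w,x,y,z=s["ee_rot"];from scipy.spatial.transform import Rotation as Ro
    R=Ro.from_quat([x,y,z,w]).as_matrix();return s,s["eef_pos"],R
def go(xyz,psi=None):
    "prints turn about tool z (deg), then shift in tool axes after that turn"
    s,p,R=pose();a=np.degrees(np.arctan2(R[1,0],R[0,0]));psi=a if psi is None else psi
    c,sn=np.cos(np.radians(psi)),np.sin(np.radians(psi));A=np.array([[c,sn,0],[sn,-c,0],[0,0,-1.]])
    d=np.asarray(xyz)-p;print("t",round(s["time_s"],2),"pos",p.round(1),"psi",round(a,1),"tilt",R[:,2].round(4),"turn",round(a-psi,1),"shift before turn",(R.T@d).round(1),"after",(A@d).round(1),"F",s["force"].round(1),"q",s["joints"].round(2),"grip",s["grip_width"])
E
python3 -c "
from h import *
go([635.3,47.2,231],90)"
```

```text
t 1.0 pos [208.2 481.9 231.3] psi 66.6 tilt [ 0. -0. -1.] turn -23.4 shift before turn [-2.297e+02  5.644e+02  3.000e-01] after [-4.347e+02  4.271e+02  3.000e-01] F [0.1 0.6 0.6] q [ 0.94  0.31  1.5  -0.    1.33 -0.22] grip 0.9999363513948852
```

>>> play_rows([
  [[-14.4, 35.3, 0], [0, 0, 0]],
  [[-14.4, 35.3, 0], [0, 0, 0]],
  [[-14.4, 35.3, 0], [0, 0, 0]],
  [[-14.4, 35.3, 0], [0, 0, 0]],
  [[-14.4, 35.3, 0], [0, 0, 0]],
  [[-14.4, 35.3, 0], [0, 0, 0]],
  [[-14.4, 35.3, 0], [0, 0, 0]],
  [[-14.4, 35.3, 0], [0, 0, 0]],
  [[-14.4, 35.3, 0], [0, 0, 0]],
  [[-14.4, 35.3, 0], [0, 0, 0]],
  [[-14.4, 35.3, 0], [0, 0, 0]],
  [[-14.4, 35.3, 0], [0, 0, 0]],
  [[-14.4, 35.3, 0], [0, 0, 0]],
  [[-14.4, 35.3, 0], [0, 0, 0]],
  [[-14.4, 35.3, 0], [0, 0, 0]],
  [[-14.4, 35.3, 0], [0, 0, 0]],
  [[0, 0, 0], [0, 0, -5.85]],
  [[0, 0, 0], [0, 0, -5.85]],
  [[0, 0, 0], [0, 0, -5.85]],
  [[0, 0, 0], [0, 0, -5.85]],
], fingers=40, squeeze=20)

```text
time_s: 2.67
eef_pos: [635.4, 46.2, 231.0]
ee_rot: [-0.0, 0.705, 0.709, -0.0]
force: [-0.1, -0.1, 0.6]
grip_width: 0.469
```

```bash
python3 -c "
from h import *
go([635.3,47.2,87],90)"
```

```text
t 2.67 pos [635.4  46.2 231. ] psi 90.3 tilt [-5.e-04  1.e-04 -1.e+00] turn 0.3 shift before turn [  1.  -0. 144.] after [ 1.00e+00 -1.00e-01  1.44e+02] F [-0.1 -0.1  0.6] q [-0.11  0.57  1.12  0.    1.45 -1.69] grip 0.46949155673208487
```

>>> play_rows([
  [[0.3, 0, 30], [0, 0, 0]],
  [[0.3, 0, 30], [0, 0, 0]],
  [[0.3, 0, 30], [0, 0, 0]],
  [[0, 0, 20], [0, 0, 0]],
  [[0, 0, 15], [0, 0, 0]],
  [[0, 0, 12], [0, 0, 0]],
  [[0, 0, 7], [0, 0, 0]],
  [[0, 0, 0], [0, 0, 0]],
])

```text
time_s: 3.33
eef_pos: [634.9, 47.4, 86.1]
ee_rot: [-0.001, 0.707, 0.707, -0.001]
force: [-0.5, 0.3, -0.1]
grip_width: 0.47
```

>>> play_rows([
  [[0, 0, 0], [0, 0, 0]],
  [[0, 0, 0], [0, 0, 0]],
  [[0, 0, 0], [0, 0, 0]],
  [[0, 0, 0], [0, 0, 0]],
  [[0, 0, 0], [0, 0, 0]],
  [[0, 0, 0], [0, 0, 0]],
], fingers=10)

```text
time_s: 3.83
eef_pos: [635.9, 47.5, 88.2]
ee_rot: [0.001, 0.707, 0.707, 0.001]
force: [2.0, 3.4, 3.7]
grip_width: 0.204
```

```bash
python3 - <<'E'
from h import *
import cv2
go([635.3,47.2,87],90)
a=ctrl.capture("side");b=ctrl.capture("top")
f=lambda i:cv2.resize(i[110:290,190:390],(400,360),interpolation=2)
cv2.imwrite("pics/g1.png",np.hstack([f(a),f(b)])[:,:,::-1])
E
```

```text
t 3.83 pos [635.9  47.5  88.2] psi 90.0 tilt [ 2.2e-03  2.0e-04 -1.0e+00] turn 0.0 shift before turn [-0.3 -0.6  1.2] after [-0.3 -0.6  1.2] F [2.  3.4 3.7] q [-0.11  0.69  1.3   0.    1.15 -1.68] grip 0.20411808118385893
```

View pics/g1.png

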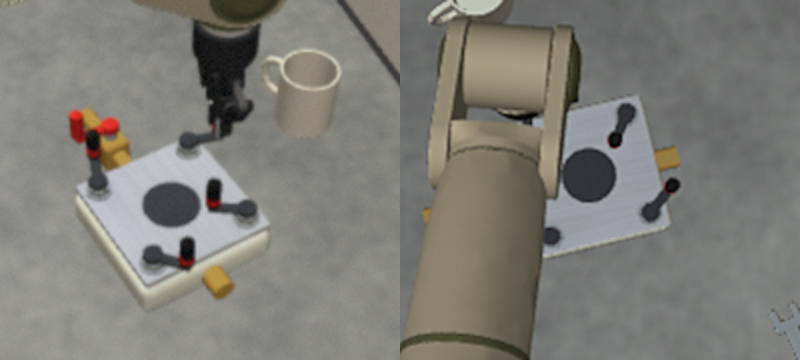

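>>> play_rows([
  [[0, 0, -1.5], [0, 0, 0]],
  [[-2.5, -0.1, 0.1], [0, 0, 3.5]],
  [[-4.9, -0.3, 0.2], [0, 0, 7]],
  [[-4.9, -0.3, 0.2], [0, 0, 7]],
  [[-4.9, -0.3, 0.2], [0, 0, 7]],
  [[-4.9, -0.3, 0.2], [0, 0, 7]],
  [[-4.9, -0.3, 0.2], [0, 0, 7]],
  [[-4.9, -0.3, 0.2], [0, 0, 7]],
])

```text
time_s: 4.6
eef_pos: [622.2, 19.3, 86.7]
ee_rot: [-0.001, 0.927, 0.376, -0.001]
force: [-1.2, 7.8, -0.1]
grip_width: 0.202
```

```bash
cat >> h.py <<'E'
def st(h,n=0):
    s,p,R=pose();h=np.array(h);r=p[:2]-h;d=np.hypot(*r);u=r/d;t=np.array([u[1],-u[0]])
    F=s["force"];a=np.degrees(np.arctan2(R[1,0],R[0,0]))
    print("t",round(s["time_s"],2),"phi",np.degrees(np.arctan2(r[1],r[0])).round(1),"rad",d.round(1),"psi",a.round(1),"z",p[2].round(2),"Fres(cw)",(-F[:2]@t).round(1),"Frad",(F[:2]@u).round(1),"Fz",F[2].round(1),"tau",s["wrist_torque"].round(2),"grip",(s["grip_width"]*85.4).round(1),"q6",s["joints"][5].round(2))
E
python3 -c "
from h import *
st([595.3,46.9])"
```

```text
Traceback (most recent call last):
  File "h.py", line 19, in st
    print("t",round(s["time_s"],2),"phi",np.degrees(np.arctan2(r[1],r[0])).round(1),"rad",d.round(1),"psi",a.round(1),"z",p[2].round(2),"Fres(cw)",(-F[:2]@t).round(1),"Frad",(F[:2]@u).round(1),"Fz",F[2].round(1),"tau",s["wrist_torque"].round(2),"grip",(s["grip_width"]*85.4).round(1),"q6",s["joints"][5].round(2))
                                                                                                                                                                                                                                                            ^^^^^^^^^^^^^^^^^^^^^^^^^^^^
AttributeError: 'float' object has no attribute 'round'
```

>>> play_rows([
  [[-4.9, -0.6, 0.2], [0, 0, 7]],
  [[-4.9, -0.6, 0.2], [0, 0, 7]],
  [[-4.9, -0.6, 0.2], [0, 0, 7]],
  [[-4.9, -0.3, 0.2], [0, 0, 7]],
  [[-4.9, -0.3, 0.2], [0, 0, 7]],
  [[-4.9, -0.3, 0.2], [0, 0, 7]],
  [[-4.9, -0.3, 0.2], [0, 0, 7]],
])

```text
time_s: 5.18
eef_pos: [591.2, 9.6, 85.5]
ee_rot: [-0.002, 0.999, -0.042, -0.0]
force: [6.4, 14.1, -2.3]
grip_width: 0.201
```

```bash
sed -i 's/(s\["grip_width"\]\*85.4).round(1)/round(float(s["grip_width"])*85.4,1)/' h.py
python3 -c "
from h import *
st([595.3,46.9])"
```

```text
t 5.18 phi -96.3 rad 37.6 psi -4.8 z 85.48 Fres(cw) 4.9 Frad -14.7 Fz -2.3 tau [ 2.23 -1.12 -0.02] grip 17.2 q6 -0.1
```

>>> play_rows([
  [[0, -0.9, -0.2], [0, 0, 0]],
  [[-4.9, -0.8, 0.2], [0, 0, 7]],
  [[-4.9, -0.3, 0.2], [0, 0, 7]],
  [[-4.9, -0.3, 0.2], [0, 0, 7]],
  [[-4.9, -0.3, 0.2], [0, 0, 7]],
])

```text
time_s: 5.6
eef_pos: [573.9, 16.2, 85.2]
ee_rot: [-0.001, 0.959, -0.283, 0.001]
force: [11.9, 7.5, -5.7]
grip_width: 0.205
```

```bash
python3 -c "
from h import *
st([595,49.4])"
```

```text
t 5.6 phi -122.4 rad 39.3 psi -32.8 z 85.18 Fres(cw) 6.0 Frad -12.7 Fz -5.7 tau [ 1.17 -1.89 -0.01] grip 17.5 q6 0.4
```

>>> play_rows([
  [[-1, -1.3, 0.6], [0, 0, 1.4]],
  [[-4.9, -0.5, 0.3], [0, 0, 7]],
  [[-4.9, -0.4, 0.3], [0, 0, 7]],
])

```text
time_s: 5.85
eef_pos: [566.6, 22.9, 84.6]
ee_rot: [0.0, 0.913, -0.408, 0.002]
force: [6.6, -1.7, 0.6]
grip_width: 0.202
```

```bash
python3 -c "
from h import *
st([595,49.4])
P=np.array([(622.2,19.3),(591.2,9.6),(573.9,16.2),ctrl.sense()['eef_pos'][:2]])
f=least_squares(lambda c:np.hypot(*(P-c).T)-40,[595,49]);print(f.x,f.fun)"
```

```text
t 5.85 phi -136.9 rad 38.8 psi -48.2 z 84.62 Fres(cw) 5.8 Frad -3.6 Fz 0.6 tau [-0.25 -1.14  0.  ] grip 17.2 q6 0.68
[596.20667675  49.4968325 ] [-0.15653696  0.20975075  0.07825947 -0.23104991]
```

>>> play_rows([
  [[-2.45, -0.2, 0.1], [0, 0, 3.5]],
  [[-2.45, -0.1, 0.1], [0, 0, 3.5]],
  [[0, 0, 0], [0, 0, 0]],
])

```text
time_s: 6.1
eef_pos: [563.4, 26.9, 84.5]
ee_rot: [0.0, 0.887, -0.462, 0.001]
force: [5.0, -1.5, 2.6]
grip_width: 0.202
```

```bash
python3 -c "
from h import *
st([596.2,49.5])"
```

```text
t 6.1 phi -145.5 rad 39.8 psi -55.0 z 84.45 Fres(cw) 4.0 Frad -3.2 Fz 2.6 tau [-0.12 -0.78  0.01] grip 17.3 q6 0.8
```

>>> play_rows([
  [[-2.45, -0.1, 0], [0, 0, 3.5]],
  [[-2.45, -0.1, 0], [0, 0, 3.5]],
  [[0, 0, 0], [0, 0, 0]],
])

```text
time_s: 6.35
eef_pos: [560.9, 31.0, 84.4]
ee_rot: [0.0, 0.857, -0.515, 0.001]
force: [4.9, -1.2, 1.1]
grip_width: 0.203
```

```bash
python3 -c "
from h import *
st([596.2,49.5])"
```

```text
t 6.35 phi -152.3 rad 39.8 psi -62.0 z 84.36 Fres(cw) 3.3 Frad -3.8 Fz 1.1 tau [-0.31 -0.83  0.04] grip 17.3 q6 0.93
```

>>> play_rows([
  [[-2.45, -0.1, 0.1], [0, 0, 3.5]],
  [[-2.45, -0.1, 0.1], [0, 0, 3.5]],
  [[0, 0, 0], [0, 0, 0]],
])

```text
time_s: 6.6
eef_pos: [558.9, 35.4, 84.1]
ee_rot: [0.0, 0.824, -0.567, 0.001]
force: [5.2, -2.9, 1.3]
grip_width: 0.204
```

Fres ≈ 4.5.

>>> play_rows([
  [[-2.45, -0.1, 0.1], [0, 0, 3.5]],
  [[-2.45, -0.1, 0.1], [0, 0, 3.5]],
  [[0, 0, 0], [0, 0, 0]],
])

```text
time_s: 6.85
eef_pos: [557.4, 39.9, 84.0]
ee_rot: [0.0, 0.788, -0.616, 0.001]
force: [4.4, -3.4, 1.5]
grip_width: 0.201
```

>>> play_rows([
  [[-2.45, -0.1, 0.1], [0, 0, 3.5]],
  [[-2.45, -0.1, 0.1], [0, 0, 3.5]],
  [[0, 0, 0], [0, 0, 0]],
])

```text
time_s: 7.1
eef_pos: [556.4, 44.7, 83.7]
ee_rot: [0.0, 0.749, -0.663, 0.001]
force: [3.2, -3.5, 1.9]
grip_width: 0.204
```

>>> play_rows([
  [[-2.45, -0.1, 0.1], [0, 0, 3.5]],
  [[-2.45, -0.1, 0.1], [0, 0, 3.5]],
  [[0, 0, 0], [0, 0, 0]],
])

```text
time_s: 7.35
eef_pos: [556.1, 49.5, 83.5]
ee_rot: [-0.001, -0.707, 0.707, -0.001]
force: [2.4, -4.6, 2.3]
grip_width: 0.206
```

>>> play_rows([
  [[-2.45, -0.1, 0.1], [0, 0, 3.5]],
  [[-2.45, -0.1, 0.1], [0, 0, 3.5]],
  [[0, 0, 0], [0, 0, 0]],
])

```text
time_s: 7.6
eef_pos: [556.3, 54.4, 83.3]
ee_rot: [-0.001, -0.663, 0.749, -0.001]
force: [1.1, -5.7, 2.8]
grip_width: 0.204
```

>>> play_rows([
  [[-2.45, -0.1, 0], [0, 0, 3.5]],
  [[-2.45, -0.1, 0], [0, 0, 3.5]],
  [[0, 0, 0], [0, 0, 0]],
])

```text
time_s: 7.85
eef_pos: [557.1, 59.3, 83.1]
ee_rot: [-0.001, -0.616, 0.788, -0.001]
force: [1.1, -4.6, 3.0]
grip_width: 0.196
```

>>> play_rows([
  [[-2.45, -0.1, 0], [0, 0, 3.5]],
  [[-2.45, -0.1, 0], [0, 0, 3.5]],
  [[0, 0, 0], [0, 0, 0]],
])

```text
time_s: 8.1
eef_pos: [558.4, 63.9, 83.0]
ee_rot: [-0.001, -0.567, 0.824, -0.001]
force: [0.7, -5.5, 2.1]
grip_width: 0.203
```

>>> play_rows([
  [[-2.45, -0.1, 0.1], [0, 0, 3.5]],
  [[-2.45, -0.1, 0.1], [0, 0, 3.5]],
  [[0, 0, 0], [0, 0, 0]],
])

```text
time_s: 8.35
eef_pos: [559.8, 67.3, 82.6]
ee_rot: [-0.002, -0.515, 0.857, -0.001]
force: [-3.8, -11.3, 3.8]
grip_width: 0.202
```

>>> play_rows([
  [[0, 0, 0], [0, 0, 0]],
  [[0, 0, 0], [0, 0, 0]],
  [[0, 0, 0], [0, 0, 0]],
  [[0, 0, 0], [0, 0, 0]],
  [[0, 0, -10], [0, 0, 0]],
  [[0, 0, -20], [0, 0, 0]],
  [[0, 0, -30], [0, 0, 0]],
  [[0, 0, -30], [0, 0, 0]],
  [[0, 0, -20], [0, 0, -7]],
  [[0, 0, 0], [0, 0, -7]],
  [[0, 0, 0], [0, 0, -7]],
  [[0, 0, 0], [0, 0, -7]],
  [[0, 0, 0], [0, 0, -7]],
  [[0, 0, 0], [0, 0, -7]],
  [[0, 0, 0], [0, 0, -7]],
  [[0, 0, 0], [0, 0, -7]],
  [[0, 0, 0], [0, 0, -7]],
  [[0, 0, 0], [0, 0, -7]],
  [[0, 0, 0], [0, 0, -7]],
  [[0, 0, 0], [0, 0, -7]],
], fingers=40)

```text
time_s: 10.02
eef_pos: [560.5, 69.7, 193.7]
ee_rot: [-0.0, 0.958, -0.288, 0.0]
force: [0.3, 0.4, -0.3]
grip_width: 0.466
```

>>> play_rows([
  [[0, 0, 0], [0, 0, -7]],
  [[0, 0, 0], [0, 0, -7]],
  [[0, 0, 0], [0, 0, -7]],
  [[0, 0, 0], [0, 0, -7]],
  [[0, 0, 0], [0, 0, -7]],
  [[0, 0, 0], [0, 0, -7]],
  [[0, 0, 0], [0, 0, -7]],
  [[0, 0, 0], [0, 0, -7]],
  [[0, 0, 0], [0, 0, -7]],
  [[0, 0, 0], [0, 0, -7]],
  [[0, 0, 0], [0, 0, -7]],
  [[0, 0, 0], [0, 0, -7]],
])

```text
time_s: 11.02
eef_pos: [560.4, 69.7, 193.7]
ee_rot: [0.0, 0.904, 0.427, 0.0]
force: [-0.1, 1.5, 0.8]
grip_width: 0.468
```

```bash
python3 - <<'E'
from h import *
import cv2
go([529,-129.5,150],50)
a=ctrl.capture("side");b=ctrl.capture("top")
f=lambda i:cv2.resize(i[110:290,190:390],(400,360),interpolation=2)
cv2.imwrite("pics/g2.png",np.hstack([f(a),f(b)])[:,:,::-1])
E
```

```text
t 11.02 pos [560.4  69.7 193.7] psi 50.5 tilt [ 4.e-04 -0.e+00 -1.e+00] turn 0.5 shift before turn [-173.8  102.4   43.7] after [-172.8  104.    43.7] F [-0.1  1.5  0.8] q [-0.08  0.43  1.43 -0.    1.28 -0.97] grip 0.46819950263341553
```

View pics/g2.png

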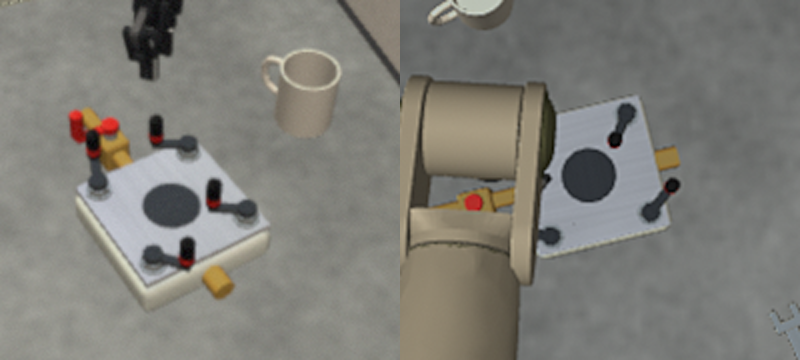

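The picture shows crank 1 turned, with its knob now at side-crop (156,128), and nothing else disturbed. I'll move on to knob 3.

>>> play_rows([
  [[-24.8, 14.6, 0], [0, 0, 0]],
  [[-24.8, 14.6, 0], [0, 0, 0]],
  [[-24.8, 14.6, 0], [0, 0, 0]],
  [[-24.8, 14.6, 0], [0, 0, 0]],
  [[-24.8, 14.6, 0], [0, 0, 0]],
  [[-24.8, 14.6, 0], [0, 0, 0]],
  [[-25, 14.8, 0], [0, 0, 0]],
  [[0, 0, 25], [0, 0, 0]],
  [[0, 0, 25], [0, 0, 0]],
  [[0, 0, 20], [0, 0, 0]],
  [[0, 0, 15], [0, 0, 0]],
  [[0, 0, 12], [0, 0, 0]],
  [[0, 0, 8], [0, 0, 0]],
  [[0, 0, 0], [0, 0, 0]],
])

```text
time_s: 12.28
eef_pos: [527.1, -129.2, 86.8]
ee_rot: [-0.001, 0.906, 0.423, -0.001]
force: [-0.0, 0.8, 0.0]
grip_width: 0.47
```

>>> play_rows([
  [[0, 0, 0], [0, 0, 0]],
  [[0, 0, 0], [0, 0, 0]],
  [[0, 0, 0], [0, 0, 0]],
  [[0, 0, 0], [0, 0, 0]],
  [[0, 0, 0], [0, 0, 0]],
  [[0, 0, 0], [0, 0, 0]],
], fingers=10)

```text
time_s: 12.78
eef_pos: [528.3, -129.5, 88.6]
ee_rot: [0.001, 0.906, 0.424, 0.001]
force: [2.8, 2.9, 3.8]
grip_width: 0.201
```

```bash
python3 -c "
from h import *
st([498,-103.5])"
```

```text
t 12.78 phi -40.6 rad 40.0 psi 50.1 z 88.63 Fres(cw) 4.0 Frad 0.2 Fz 3.8 tau [ 0.48 -0.49  0.02] grip 17.2 q6 -1.33
```

>>> play_rows([
  [[0, 0, -1.5], [0, 0, 0]],
  [[-2.5, -0.1, 0.1], [0, 0, 3.5]],
  [[-4.9, -0.3, 0.2], [0, 0, 7]],
  [[-4.9, -0.3, 0.2], [0, 0, 7]],
  [[-4.9, -0.3, 0.2], [0, 0, 7]],
  [[-4.9, -0.3, 0.2], [0, 0, 7]],
  [[-4.9, -0.3, 0.2], [0, 0, 7]],
  [[-4.9, -0.3, 0.2], [0, 0, 7]],
])

```text
time_s: 13.45
eef_pos: [499.8, -143.1, 87.7]
ee_rot: [-0.001, 0.999, 0.037, -0.0]
force: [5.2, 7.3, -2.1]
grip_width: 0.204
```

```bash
python3 -c "
from h import *
st([498,-103.5])"
```

```text
t 13.45 phi -87.4 rad 39.7 psi 4.3 z 87.7 Fres(cw) 5.6 Frad -7.1 Fz -2.1 tau [ 1.11 -0.93 -0.02] grip 17.4 q6 -0.58
```

>>> play_rows([
  [[-4.9, -0.9, 0.4], [0, 0, 7]],
  [[-4.9, -0.9, 0.4], [0, 0, 7]],
  [[-4.9, -0.4, 0.2], [0, 0, 7]],
  [[-4.9, -0.4, 0.2], [0, 0, 7]],
  [[-4.9, -0.4, 0.2], [0, 0, 7]],
])

```text
time_s: 13.87
eef_pos: [477.1, -137.2, 86.9]
ee_rot: [0.0, 0.964, -0.265, 0.001]
force: [7.6, 1.4, -1.8]
grip_width: 0.208
```

```bash
python3 -c "
from h import *
st([498,-103.5])
P=np.array([(528.3,-129.5),(499.8,-143.1),ctrl.sense()['eef_pos'][:2]])
f=least_squares(lambda c:np.hypot(*(P-c).T)-40,[498,-103]);print(f.x,f.fun)"
```

```text
t 13.87 phi -121.9 rad 39.6 psi -30.7 z 86.9 Fres(cw) 5.7 Frad -5.2 Fz -1.8 tau [ 0.14 -1.26 -0.05] grip 17.8 q6 0.02
[ 498.17441046 -103.16123372] [ 0.01601872 -0.028165    0.02070772]
```

>>> play_rows([
  [[-4.9, -0.6, 0.3], [0, 0, 7]],
  [[-4.9, -0.5, 0.3], [0, 0, 7]],
  [[-4.9, -0.3, 0.2], [0, 0, 7]],
  [[-4.9, -0.3, 0.2], [0, 0, 7]],
  [[-4.9, -0.3, 0.2], [0, 0, 7]],
  [[-4.9, -0.3, 0.2], [0, 0, 7]],
  [[-4.9, -0.3, 0.2], [0, 0, 7]],
  [[-2.45, -0.1, 0.1], [0, 0, 3.5]],
  [[0, 0, 0], [0, 0, 0]],
])

```text
time_s: 14.62
eef_pos: [457.7, -107.6, 85.4]
ee_rot: [0.0, 0.749, -0.663, 0.001]
force: [1.8, -3.3, 0.7]
grip_width: 0.2
```

```bash
python3 -c "
from h import *
st([498.2,-103.2])"
```

```text
t 14.62 phi -173.8 rad 40.8 psi -83.0 z 85.44 Fres(cw) 3.5 Frad -1.4 Fz 0.7 tau [-0.6  -0.46 -0.07] grip 17.1 q6 0.97
```

>>> play_rows([
  [[-2.45, -0.1, 0.1], [0, 0, 3.5]],
  [[-2.45, -0.1, 0.1], [0, 0, 3.5]],
  [[-2.45, -0.1, 0.1], [0, 0, 3.5]],
  [[0, 0, 0], [0, 0, 0]],
])

```text
time_s: 14.95
eef_pos: [457.3, -100.3, 85.1]
ee_rot: [-0.0, -0.685, 0.728, -0.001]
force: [0.5, -5.0, 1.9]
grip_width: 0.202
```

>>> play_rows([
  [[-2.45, -0.1, 0.1], [0, 0, 3.5]],
  [[-2.45, -0.1, 0.1], [0, 0, 3.5]],
  [[0, 0, 0], [0, 0, 0]],
])

```text
time_s: 15.2
eef_pos: [457.8, -95.4, 84.9]
ee_rot: [-0.001, -0.64, 0.768, -0.001]
force: [0.1, -4.6, 3.4]
grip_width: 0.199
```

>>> play_rows([
  [[-2.45, -0.1, 0], [0, 0, 3.5]],
  [[-2.45, -0.1, 0], [0, 0, 3.5]],
  [[0, 0, 0], [0, 0, 0]],
])

```text
time_s: 15.45
eef_pos: [458.9, -90.6, 84.7]
ee_rot: [-0.001, -0.592, 0.806, -0.001]
force: [0.5, -4.6, 3.1]
grip_width: 0.203
```

>>> play_rows([
  [[-2.45, -0.1, 0], [0, 0, 3.5]],
  [[-2.45, -0.1, 0], [0, 0, 3.5]],
  [[0, 0, 0], [0, 0, 0]],
])

```text
time_s: 15.7
eef_pos: [460.5, -86.0, 84.6]
ee_rot: [-0.001, -0.542, 0.841, -0.0]
force: [-0.7, -4.0, 2.8]
grip_width: 0.203
```

>>> play_rows([
  [[-2.45, -0.1, 0.1], [0, 0, 3.5]],
  [[-2.45, -0.1, 0.1], [0, 0, 3.5]],
  [[0, 0, 0], [0, 0, 0]],
])

```text
time_s: 15.95
eef_pos: [462.5, -82.1, 84.3]
ee_rot: [-0.001, -0.49, 0.872, -0.001]
force: [-3.9, -8.6, 2.9]
grip_width: 0.199
```

>>> play_rows([
  [[-1.4, 0, 0], [0, 0, 2]],
  [[0, 0, 0], [0, 0, 0]],
])

```text
time_s: 16.12
eef_pos: [462.8, -81.4, 84.3]
ee_rot: [-0.002, -0.475, 0.88, -0.001]
force: [-7.6, -11.8, 3.1]
grip_width: 0.202
```

>>> play_rows([
  [[0, 0, 0], [0, 0, 0]],
  [[0, 0, 0], [0, 0, 0]],
  [[0, 0, 0], [0, 0, 0]],
  [[0, 0, 0], [0, 0, 0]],
  [[0, 0, -10], [0, 0, 0]],
  [[0, 0, -20], [0, 0, 0]],
  [[0, 0, -30], [0, 0, 0]],
  [[0, 0, -30], [0, 0, 0]],
  [[-18.2, 9.4, -20], [0, 0, 0]],
  [[-18.2, 9.4, 0], [0, 0, 0]],
  [[-18.2, 9.4, 0], [0, 0, 0]],
  [[-18.2, 9.4, 0], [0, 0, 0]],
  [[-18.2, 9.4, 0], [0, 0, 0]],
  [[-18.2, 9.4, 0], [0, 0, 0]],
  [[-18.2, 9.1, 0], [0, 0, 0]],
  [[0, 0, 0], [0, 0, -7]],
  [[0, 0, 0], [0, 0, -7]],
  [[0, 0, 0], [0, 0, -7]],
  [[0, 0, 0], [0, 0, -7]],
  [[0, 0, 0], [0, 0, -7]],
], fingers=40)

```text
time_s: 17.78
eef_pos: [479.1, 62.9, 195.0]
ee_rot: [-0.0, 0.719, -0.695, 0.0]
force: [0.7, 0.3, 0.3]
grip_width: 0.469
```

>>> play_rows([
  [[0, 0, 0], [0, 0, -7]],
  [[0, 0, 0], [0, 0, -7]],
  [[0, 0, 0], [0, 0, -7]],
  [[0, 0, 0], [0, 0, -7]],
  [[0, 0, 0], [0, 0, -7]],
  [[0, 0, 0], [0, 0, -7]],
  [[0, 0, 0], [0, 0, -7]],
  [[0, 0, 0], [0, 0, -7]],
  [[0, 0, 0], [0, 0, -7]],
  [[0, 0, 0], [0, 0, -7]],
  [[0, 0, 0], [0, 0, -7]],
  [[0, 0, 0], [0, 0, -7]],
  [[0, 0, 0], [0, 0, -7]],
  [[0, 0, 0], [0, 0, -7]],
  [[0, 0, 0], [0, 0, -7]],
  [[0, 0, 0], [0, 0, -7]],
  [[0, 0, 0], [0, 0, -7]],
  [[0, 0, 0], [0, 0, -7]],
  [[0, 0, 0], [0, 0, -7]],
  [[0, 0, 0], [0, 0, -7]],
])

```text
time_s: 19.45
eef_pos: [479.1, 62.8, 195.0]
ee_rot: [0.0, 0.899, 0.438, 0.0]
force: [0.2, -0.2, 0.7]
grip_width: 0.47
```

>>> play_rows([
  [[0, 0, 0], [0, 0, -7]],
  [[0, 0, 0], [0, 0, -7]],
  [[0, 0, 0], [0, 0, -7]],
  [[0, 0, 0], [0, 0, -7]],
  [[0, 0, 0], [0, 0, -7]],
  [[0, 0, 0], [0, 0, -7]],
  [[0, 0, 0], [0, 0, -7]],
  [[0, 0, 0], [0, 0, -7]],
  [[0, 0, 0], [0, 0, -7]],
  [[0, 0, 0], [0, 0, -7]],
  [[0, 0, 0], [0, 0, -7]],
  [[0, 0, 0], [0, 0, -7]],
  [[0, 0, 0], [0, 0, -7]],
  [[0, 0, 0], [0, 0, -7]],
  [[0, 0, 0], [0, 0, -7]],
])

```text
time_s: 20.7
eef_pos: [479.1, 62.8, 195.0]
ee_rot: [0.0, 0.199, 0.98, 0.0]
force: [0.9, 0.2, 0.0]
grip_width: 0.471
```

```bash
python3 - <<'E'
from h import *
go([478,61.0,88],160)
E
```

```text
t 20.7 pos [479.1  62.8 195. ] psi 157.0 tilt [ 3.e-04  0.e+00 -1.e+00] turn -3.0 shift before turn [  0.3  -2.1 107. ] after [  0.4  -2.  107. ] F [0.9 0.2 0. ] q [-0.11  0.25  1.67  0.    1.21 -2.85] grip 0.471380379621476
```

>>> play_rows([
  [[0, 0, 10], [0, 0, 7]],
  [[0, -2.1, 25], [0, 0, 0]],
  [[0, 0, 22], [0, 0, 0]],
  [[0, 0, 18], [0, 0, 0]],
  [[0, 0, 15], [0, 0, 0]],
  [[0, 0, 10], [0, 0, 0]],
  [[0, 0, 6], [0, 0, 0]],
  [[0, 0, 0], [0, 0, 0]],
])

```text
time_s: 21.37
eef_pos: [477.8, 60.9, 87.9]
ee_rot: [-0.001, 0.262, 0.965, -0.0]
force: [-0.4, -0.3, 0.1]
grip_width: 0.471
```

>>> play_rows([
  [[0, 0, 0], [0, 0, 0]],
  [[0, 0, 0], [0, 0, 0]],
  [[0, 0, 0], [0, 0, 0]],
  [[0, 0, 0], [0, 0, 0]],
  [[0, 0, 0], [0, 0, 0]],
  [[0, 0, 0], [0, 0, 0]],
], fingers=10)

```text
time_s: 21.87
eef_pos: [478.4, 61.1, 88.9]
ee_rot: [0.001, 0.262, 0.965, 0.0]
force: [-2.7, 3.0, 6.2]
grip_width: 0.201
```

```bash
python3 -c "
from h import *
st([470.85,22.15])"
```

```text
t 21.87 phi 79.0 rad 39.6 psi 149.6 z 88.87 Fres(cw) 3.2 Frad 2.4 Fz 6.2 tau [0.57 0.26 0.04] grip 17.2 q6 -2.73
```

>>> play_rows([
  [[0, 0, -2], [0, 0, 0]],
  [[-2.33, 0.74, 0.1], [0, 0, 3.5]],
  [[-4.7, 1.35, 0.2], [0, 0, 7]],
  [[-4.7, 1.35, 0.2], [0, 0, 7]],
  [[-4.7, 1.35, 0.2], [0, 0, 7]],
  [[-4.7, 1.35, 0.2], [0, 0, 7]],
  [[-4.7, 1.35, 0.2], [0, 0, 7]],
  [[-4.7, 1.35, 0.2], [0, 0, 7]],
])

```text
time_s: 22.53
eef_pos: [503.3, 44.1, 88.3]
ee_rot: [-0.001, 0.617, 0.787, -0.0]
force: [-3.1, 5.4, -2.5]
grip_width: 0.202
```

```bash
python3 -c "
from h import *
st([470.85,22.15])"
```

```text
t 22.53 phi 34.0 rad 39.2 psi 103.8 z 88.33 Fres(cw) 6.2 Frad 0.5 Fz -2.5 tau [ 0.8   0.36 -0.03] grip 17.2 q6 -1.96
```

>>> play_rows([
  [[-4.7, 1.35, 0.3], [0, 0, 7]],
  [[-4.7, 1.35, 0.3], [0, 0, 7]],
  [[-4.7, 1.35, 0.2], [0, 0, 7]],
  [[-4.7, 1.35, 0.2], [0, 0, 7]],
  [[-4.7, 1.35, 0.2], [0, 0, 7]],
  [[-4.7, 1.35, 0.2], [0, 0, 7]],
  [[-4.7, 1.35, 0.2], [0, 0, 7]],
])

```text
time_s: 23.12
eef_pos: [508.2, 11.4, 86.6]
ee_rot: [-0.001, 0.888, 0.46, -0.001]
force: [-3.6, 5.1, -3.4]
grip_width: 0.202
```

```bash
python3 -c "
from h import *
st([470.85,22.15])"
```

```text
t 23.12 phi -16.1 rad 38.8 psi 54.8 z 86.59 Fres(cw) 3.9 Frad -4.8 Fz -3.4 tau [ 1.02  0.45 -0.03] grip 17.3 q6 -1.17
```

>>> play_rows([
  [[-4.8, 1.0, 0.4], [0, 0, 7]],
  [[-4.8, 1.0, 0.4], [0, 0, 7]],
  [[-4.7, 1.35, 0.2], [0, 0, 7]],
  [[-4.7, 1.35, 0.2], [0, 0, 7]],
  [[-4.7, 1.35, 0.2], [0, 0, 7]],
  [[-2.33, 0.74, 0.1], [0, 0, 3.5]],
  [[0, 0, 0], [0, 0, 0]],
])

```text
time_s: 23.7
eef_pos: [492.5, -9.7, 85.4]
ee_rot: [-0.001, 0.99, 0.143, -0.001]
force: [-2.4, 7.9, -1.5]
grip_width: 0.205
```

```bash
python3 -c "
from h import *
st([470.85,22.15])"
```

```text
t 23.7 phi -55.7 rad 38.5 psi 16.4 z 85.36 Fres(cw) 2.5 Frad -7.8 Fz -1.5 tau [1.33 0.31 0.04] grip 17.5 q6 -0.55
```

>>> play_rows([
  [[-2.6, 0.2, 0.2], [0, 0, 3.5]],
  [[-2.5, 0.4, 0.2], [0, 0, 3.5]],
  [[-2.4, 0.7, 0.1], [0, 0, 3.5]],
  [[0, 0, 0], [0, 0, 0]],
])

```text
time_s: 24.03
eef_pos: [486.8, -12.7, 85.3]
ee_rot: [-0.001, 0.999, 0.052, 0.001]
force: [3.8, 8.7, -2.5]
grip_width: 0.201
```

```bash
python3 -c "
from h import *
st([470.85,22.15])"
```

```text
t 24.03 phi -65.4 rad 38.3 psi 5.9 z 85.3 Fres(cw) 7.1 Frad -6.4 Fz -2.5 tau [ 1.57 -0.62 -0.04] grip 17.2 q6 -0.37
```

>>> play_rows([
  [[-1.5, 0.0, 0.1], [0, 0, 2]],
  [[0, 0, 0], [0, 0, 0]],
])

```text
time_s: 24.2
eef_pos: [486.1, -12.8, 85.4]
ee_rot: [-0.001, 0.999, 0.035, 0.002]
force: [6.6, 8.8, -3.8]
grip_width: 0.201
```

```bash
python3 -c "
from h import *
st([470.85,22.15])"
```

```text
t 24.2 phi -66.4 rad 38.1 psi 4.0 z 85.41 Fres(cw) 9.6 Frad -5.4 Fz -3.8 tau [ 1.56 -1.24  0.03] grip 17.1 q6 -0.34
```

>>> play_rows([
  [[-1.5, 0.1, 0.2], [0, 0, 2]],
  [[0, 0, 0], [0, 0, 0]],
])

```text
time_s: 24.37
eef_pos: [485.4, -13.1, 85.5]
ee_rot: [-0.001, 1.0, 0.017, 0.003]
force: [9.2, 10.1, -4.8]
grip_width: 0.204
```

```bash
python3 -c "
from h import *
st([470.85,22.15])"
```

```text
t 24.37 phi -67.6 rad 38.1 psi 2.0 z 85.45 Fres(cw) 12.4 Frad -5.8 Fz -4.8 tau [ 1.7  -1.76  0.02] grip 17.5 q6 -0.31
```

>>> play_rows([
  [[0, 0, 0], [0, 0, 0]],
  [[0, 0, 0], [0, 0, 0]],
  [[0, 0, 0], [0, 0, 0]],
  [[0, 0, 0], [0, 0, 0]],
  [[0, 0, -10], [0, 0, 0]],
  [[0, 0, -20], [0, 0, 0]],
  [[0, 0, -30], [0, 0, 0]],
  [[0, 0, -30], [0, 0, 0]],
  [[19.8, 10.2, -20], [0, 0, 0]],
  [[19.8, 10.2, 0], [0, 0, 0]],
  [[19.8, 10.2, 0], [0, 0, 0]],
  [[19.8, 10.2, 0], [0, 0, 0]],
  [[19.8, 10.2, 0], [0, 0, 0]],
  [[0, 0, 0], [0, 0, 0]],
], fingers=40)

```text
time_s: 25.53
eef_pos: [586.4, -62.9, 195.3]
ee_rot: [0.0, 1.0, 0.018, 0.001]
force: [-0.5, -0.3, 0.2]
grip_width: 0.47
```

>>> play_rows([
  [[0, 0, 0], [0, 0, -6.6]],
  [[0, 0, 0], [0, 0, -6.6]],
  [[0, 0, 0], [0, 0, -6.6]],
  [[0, 0, 0], [0, 0, -6.6]],
  [[0, 0, 0], [0, 0, -6.6]],
  [[0, 0, 0], [0, 0, -6.6]],
  [[0, 0, 0], [0, 0, -6.6]],
  [[0, 0, 0], [0, 0, -6.6]],
  [[0, 0, 0], [0, 0, -6.6]],
  [[0, 0, 0], [0, 0, -6.6]],
])

```text
time_s: 26.37
eef_pos: [583.9, -61.0, 195.8]
ee_rot: [0.0, 0.827, 0.563, -0.0]
force: [0.4, -0.0, -0.4]
grip_width: 0.468
```

```bash
python3 - <<'E'
from h import *
import cv2
go([586.3,-60.7,89],68)
a=ctrl.capture("side")
cv2.imwrite("pics/g3.png",cv2.resize(a[130:280,190:350],(640,600),interpolation=2)[:,:,::-1])
E
```

```text
t 26.37 pos [583.9 -61.  195.8] psi 68.5 tilt [ 0.e+00 -1.e-04 -1.e+00] turn 0.5 shift before turn [  1.2   2.2 106.8] after [  1.2   2.2 106.8] F [ 0.4 -0.  -0.4] q [-0.3   0.48  1.35 -0.    1.31 -1.5 ] grip 0.4676408523700494
```

View pics/g3.png

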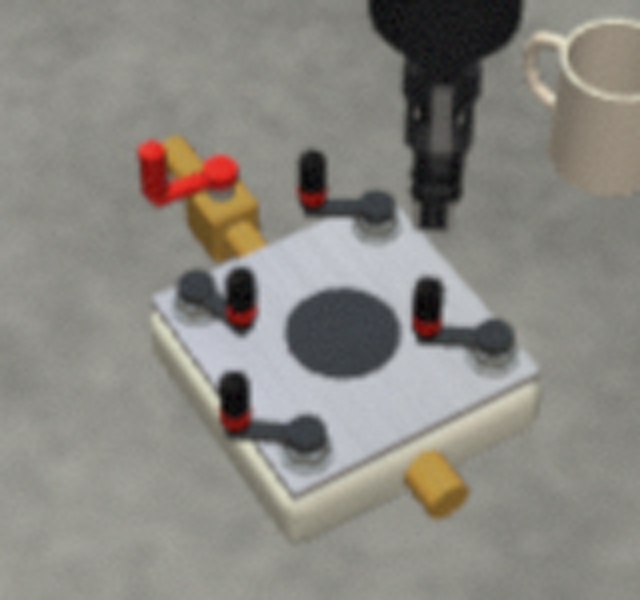

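The picture shows cranks 1 to 3 turned and knob 4 untouched at (428,310). The valve is still across the pipe. I'll go on to knob 4.

>>> play_rows([
  [[1.2, 2.2, 30], [0, 0, 0]],
  [[0, 0, 25], [0, 0, 0]],
  [[0, 0, 20], [0, 0, 0]],
  [[0, 0, 15], [0, 0, 0]],
  [[0, 0, 10], [0, 0, 0]],
  [[0, 0, 6], [0, 0, 0]],
  [[0, 0, 0], [0, 0, 0]],
])

```text
time_s: 27.0
eef_pos: [586.5, -60.8, 88.6]
ee_rot: [-0.0, 0.829, 0.56, -0.0]
force: [-0.1, -1.0, -0.1]
grip_width: 0.473
```

>>> play_rows([
  [[0, 0, 0], [0, 0, 0]],
  [[0, 0, 0], [0, 0, 0]],
  [[0, 0, 0], [0, 0, 0]],
  [[0, 0, 0], [0, 0, 0]],
  [[0, 0, 0], [0, 0, 0]],
  [[0, 0, 0], [0, 0, 0]],
], fingers=10)

```text
time_s: 27.5
eef_pos: [587.3, -60.7, 89.9]
ee_rot: [0.0, 0.828, 0.56, 0.001]
force: [0.1, 3.3, 5.2]
grip_width: 0.2
```

```bash
python3 -c "
from h import *
st([623.5,-75.8])"
```

```text
t 27.5 phi 157.4 rad 39.2 psi 68.1 z 89.91 Fres(cw) -3.1 Frad 1.2 Fz 5.2 tau [ 0.56 -0.05 -0.01] grip 17.1 q6 -1.49
```

>>> play_rows([
  [[0, 0, -1.6], [0, 0, 0]],
  [[2.5, 0.1, 0.1], [0, 0, 3.5]],
  [[4.9, 0.3, 0.2], [0, 0, 7]],
  [[4.9, 0.3, 0.2], [0, 0, 7]],
  [[4.9, 0.3, 0.2], [0, 0, 7]],
  [[4.9, 0.3, 0.2], [0, 0, 7]],
  [[4.9, 0.3, 0.2], [0, 0, 7]],
  [[4.9, 0.3, 0.2], [0, 0, 7]],
])

```text
time_s: 28.17
eef_pos: [608.0, -39.5, 89.0]
ee_rot: [0.0, 0.981, 0.193, -0.002]
force: [-3.3, -3.1, 1.2]
grip_width: 0.201
```

```bash
python3 -c "
from h import *
st([623.5,-75.8])"
```

```text
t 28.17 phi 113.1 rad 39.5 psi 22.3 z 89.0 Fres(cw) 4.3 Frad -1.5 Fz 1.2 tau [-0.55  0.69  0.02] grip 17.2 q6 -0.64
```

Going well, with 44° turned so far.

>>> play_rows([
  [[4.9, 0.3, 0.2], [0, 0, 7]],
  [[4.9, 0.3, 0.2], [0, 0, 7]],
  [[4.9, 0.3, 0.2], [0, 0, 7]],
  [[4.9, 0.3, 0.2], [0, 0, 7]],
  [[4.9, 0.3, 0.2], [0, 0, 7]],
  [[4.9, 0.3, 0.2], [0, 0, 7]],
])

```text
time_s: 28.67
eef_pos: [636.5, -38.4, 87.6]
ee_rot: [0.001, 0.985, -0.171, -0.002]
force: [-5.7, -0.9, 1.0]
grip_width: 0.199
```

```bash
python3 -c "
from h import *
st([623.5,-75.8])"
```

```text
t 28.67 phi 70.8 rad 39.6 psi -19.7 z 87.63 Fres(cw) 5.0 Frad -2.7 Fz 1.0 tau [-0.22  0.96  0.04] grip 17.0 q6 0.1
```

>>> play_rows([
  [[4.9, 0.5, 0.2], [0, 0, 7]],
  [[4.9, 0.5, 0.2], [0, 0, 7]],
  [[4.9, 0.3, 0.2], [0, 0, 7]],
  [[4.9, 0.3, 0.2], [0, 0, 7]],
  [[4.9, 0.3, 0.2], [0, 0, 7]],
  [[4.9, 0.3, 0.2], [0, 0, 7]],
  [[4.9, 0.3, 0.2], [0, 0, 7]],
  [[0, 0, 0], [0, 0, 0]],
])

```text
time_s: 29.33
eef_pos: [660.2, -62.1, 86.0]
ee_rot: [0.001, 0.825, -0.565, -0.002]
force: [-6.1, 1.4, 1.9]
grip_width: 0.206
```

```bash
python3 -c "
from h import *
st([623.5,-75.8])"
```

```text
t 29.33 phi 20.5 rad 39.1 psi -68.8 z 86.02 Fres(cw) 3.5 Frad -5.3 Fz 1.9 tau [0.11 1.05 0.02] grip 17.6 q6 0.93
```

Turned 137°. I'll use short steps from here.

>>> play_rows([
  [[2.45, 0.4, 0.1], [0, 0, 3.5]],
  [[2.45, 0.3, 0.1], [0, 0, 3.5]],
  [[0, 0, 0], [0, 0, 0]],
])

```text
time_s: 29.58
eef_pos: [661.2, -66.3, 86.0]
ee_rot: [0.001, 0.79, -0.613, -0.002]
force: [-4.8, 1.6, 2.1]
grip_width: 0.197
```

```bash
python3 -c "
from h import *
st([623.5,-75.8])"
```

```text
t 29.58 phi 14.1 rad 38.9 psi -75.6 z 85.95 Fres(cw) 2.8 Frad -4.3 Fz 2.1 tau [ 0.38  0.84 -0.04] grip 16.8 q6 1.04
```

>>> play_rows([
  [[2.45, 0.2, 0], [0, 0, 3.5]],
  [[2.45, 0.2, 0], [0, 0, 3.5]],
  [[0, 0, 0], [0, 0, 0]],
])

```text
time_s: 29.83
eef_pos: [661.9, -71.0, 85.8]
ee_rot: [0.001, 0.752, -0.66, -0.002]
force: [-2.8, 2.1, 1.0]
grip_width: 0.201
```

>>> play_rows([
  [[2.45, 0.1, 0.1], [0, 0, 3.5]],
  [[2.45, 0.1, 0.1], [0, 0, 3.5]],
  [[0, 0, 0], [0, 0, 0]],
])

```text
time_s: 30.08
eef_pos: [662.2, -75.7, 85.6]
ee_rot: [0.001, 0.71, -0.704, -0.002]
force: [-3.6, 3.0, 0.9]
grip_width: 0.201
```

Fres 3 at φ≈0, 157° turned.

>>> play_rows([
  [[2.45, 0.1, 0.1], [0, 0, 3.5]],
  [[2.45, 0.1, 0.1], [0, 0, 3.5]],
  [[0, 0, 0], [0, 0, 0]],
])

```text
time_s: 30.33
eef_pos: [661.8, -80.5, 85.4]
ee_rot: [-0.001, -0.666, 0.746, 0.002]
force: [-4.7, 4.6, 0.7]
grip_width: 0.202
```

>>> play_rows([
  [[2.45, 0.2, 0.1], [0, 0, 3.5]],
  [[2.45, 0.2, 0.1], [0, 0, 3.5]],
  [[0, 0, 0], [0, 0, 0]],
])

```text
time_s: 30.58
eef_pos: [660.8, -85.1, 85.2]
ee_rot: [-0.001, -0.619, 0.786, 0.002]
force: [-4.7, 3.8, 2.1]
grip_width: 0.201
```

>>> play_rows([
  [[2.45, 0.2, 0.1], [0, 0, 3.5]],
  [[2.45, 0.2, 0.1], [0, 0, 3.5]],
  [[0, 0, 0], [0, 0, 0]],
])

```text
time_s: 30.83
eef_pos: [659.3, -89.6, 85.1]
ee_rot: [-0.001, -0.57, 0.822, 0.002]
force: [-3.6, 5.1, 1.5]
grip_width: 0.202
```

>>> play_rows([
  [[2.45, 0.1, 0.1], [0, 0, 3.5]],
  [[2.45, 0.1, 0.1], [0, 0, 3.5]],
  [[0, 0, 0], [0, 0, 0]],
])

```text
time_s: 31.08
eef_pos: [657.3, -93.9, 84.9]
ee_rot: [-0.001, -0.518, 0.855, 0.002]
force: [-3.2, 5.4, 2.2]
grip_width: 0.202
```

>>> play_rows([
  [[2.45, 0.1, 0.1], [0, 0, 3.5]],
  [[2.45, 0.1, 0.1], [0, 0, 3.5]],
  [[0, 0, 0], [0, 0, 0]],
])

```text
time_s: 31.33
eef_pos: [654.8, -97.8, 84.8]
ee_rot: [-0.001, -0.465, 0.885, 0.002]
force: [-2.6, 5.8, 1.3]
grip_width: 0.201
```

>>> play_rows([
  [[2.45, 0.1, 0.1], [0, 0, 3.5]],
  [[2.45, 0.1, 0.1], [0, 0, 3.5]],
  [[0, 0, 0], [0, 0, 0]],
])

```text
time_s: 31.58
eef_pos: [651.8, -101.5, 84.6]
ee_rot: [-0.001, -0.41, 0.912, 0.002]
force: [-1.8, 7.0, 2.1]
grip_width: 0.205
```

>>> play_rows([
  [[2.45, 0.1, 0.1], [0, 0, 3.5]],
  [[2.45, 0.1, 0.1], [0, 0, 3.5]],
  [[0, 0, 0], [0, 0, 0]],
])

```text
time_s: 31.83
eef_pos: [648.5, -104.7, 84.5]
ee_rot: [-0.001, -0.354, 0.935, 0.002]
force: [-2.3, 8.1, 1.0]
grip_width: 0.2
```

>>> play_rows([
  [[2.45, 0.5, 0], [0, 0, 3.5]],
  [[2.45, 0.5, 0], [0, 0, 3.5]],
  [[0, 0, 0], [0, 0, 0]],
])

```text
time_s: 32.08
eef_pos: [645.2, -106.9, 84.7]
ee_rot: [0.001, -0.296, 0.955, 0.001]
force: [5.2, 9.1, -1.8]
grip_width: 0.204
```

```bash
python3 -c "
from h import *
st([623.5,-75.8])"
```

```text
t 32.08 phi -55.1 rad 37.9 psi -145.5 z 84.72 Fres(cw) 9.4 Frad -4.5 Fz -1.8 tau [ 1.55 -0.86  0.03] grip 17.4 q6 2.19
```

Coming up firm at about 212°. I'll add a small nudge.

>>> play_rows([
  [[1.5, 0.1, 0], [0, 0, 2]],
  [[0, 0, 0], [0, 0, 0]],
])

```text
time_s: 32.25
eef_pos: [644.5, -107.3, 84.8]
ee_rot: [0.002, -0.28, 0.96, 0.001]
force: [8.0, 11.0, -1.6]
grip_width: 0.203
```

```bash
python3 -c "
from h import *
st([623.5,-75.8])"
```

```text
t 32.25 phi -56.3 rad 37.9 psi -147.4 z 84.81 Fres(cw) 12.7 Frad -4.7 Fz -1.6 tau [ 1.83 -1.47  0.05] grip 17.3 q6 2.23
```

>>> play_rows([
  [[0, 0, 0], [0, 0, 0]],
  [[0, 0, 0], [0, 0, 0]],
  [[0, 0, 0], [0, 0, 0]],
  [[0, 0, 0], [0, 0, 0]],
  [[0, 0, -10], [0, 0, 0]],
  [[0, 0, -20], [0, 0, 0]],
  [[0, 0, -30], [0, 0, 0]],
  [[0, 0, -30], [0, 0, 0]],
  [[3.2, 25, -20], [0, 0, 0]],
  [[2.9, 28, 0], [0, 0, 0]],
  [[2.8, 28, 0], [0, 0, 0]],
  [[2.8, 28, 0], [0, 0, 0]],
  [[2.8, 28, 0], [0, 0, 0]],
  [[2.8, 28, 0], [0, 0, 0]],
  [[2.8, 28, 0], [0, 0, 0]],
  [[2.8, 28, 0], [0, 0, 0]],
  [[2.8, 28, 0], [0, 0, 0]],
  [[2.8, 28, 0], [0, 0, 0]],
  [[0, 0, 0], [0, 0, -7]],
  [[0, 0, 0], [0, 0, -7]],
], fingers=40)

```text
time_s: 33.92
eef_pos: [469.5, 109.5, 196.1]
ee_rot: [0.001, -0.399, 0.917, -0.0]
force: [0.7, -1.2, 0.3]
grip_width: 0.467
```

>>> play_rows([
  [[0, 0, 0], [0, 0, -7]],
  [[0, 0, 0], [0, 0, -7]],
  [[0, 0, 0], [0, 0, -7]],
  [[0, 0, 0], [0, 0, -7]],
  [[0, 0, 0], [0, 0, -7]],
  [[0, 0, 0], [0, 0, -7]],
  [[0, 0, 0], [0, 0, -7]],
  [[0, 0, 0], [0, 0, -7]],
  [[0, 0, 0], [0, 0, -7]],
  [[0, 0, 0], [0, 0, -7]],
  [[0, 0, 0], [0, 0, -7]],
  [[0, 0, 0], [0, 0, -7]],
  [[0, 0, 0], [0, 0, -7]],
  [[0, 0, 0], [0, 0, -7]],
  [[0, 0, 0], [0, 0, -7]],
  [[0, 0, 0], [0, 0, -7]],
  [[0, 0, 0], [0, 0, -7]],
  [[0, 0, 0], [0, 0, -7]],
  [[0, 0, 0], [0, 0, -7]],
  [[0, 0, 0], [0, 0, -7]],
])

```text
time_s: 35.58
eef_pos: [470.3, 108.4, 195.8]
ee_rot: [0.0, 0.998, 0.061, 0.0]
force: [1.1, 1.0, 0.3]
grip_width: 0.47
```

>>> play_rows([
  [[0, 0, 0], [0, 0, -7]],
  [[0, 0, 0], [0, 0, -7]],
  [[0, 0, 0], [0, 0, -7]],
  [[0, 0, 0], [0, 0, -7]],
  [[0, 0, 0], [0, 0, -7]],
  [[0, 0, 0], [0, 0, -7]],
  [[0, 0, 0], [0, 0, -7]],
  [[0, 0, 0], [0, 0, -7]],
  [[0, 0, 0], [0, 0, -7]],
  [[0, 0, 0], [0, 0, -7]],
  [[0, 0, 0], [0, 0, -7]],
  [[0, 0, 0], [0, 0, -7]],
  [[0, 0, 0], [0, 0, -7]],
])

```text
time_s: 36.67
eef_pos: [470.3, 108.3, 195.8]
ee_rot: [0.0, 0.656, 0.755, 0.0]
force: [0.3, -0.0, -0.6]
grip_width: 0.472
```

```bash
python3 - <<'E'
from h import *
import cv2
go([470.8,111.5,72.5],100)
a=ctrl.capture("side")
cv2.imwrite("pics/g4.png",cv2.resize(a[130:280,190:350],(640,600),interpolation=2)[:,:,::-1])
E
```

```text
t 36.67 pos [470.3 108.3 195.8] psi 98.0 tilt [ 8.e-04 -2.e-04 -1.e+00] turn -2.0 shift before turn [  3.1   0.9 123.3] after [  3.    1.1 123.3] F [ 0.3 -0.  -0.6] q [-0.02  0.25  1.68 -0.    1.21 -1.73] grip 0.4722285892685636
```

View pics/g4.png

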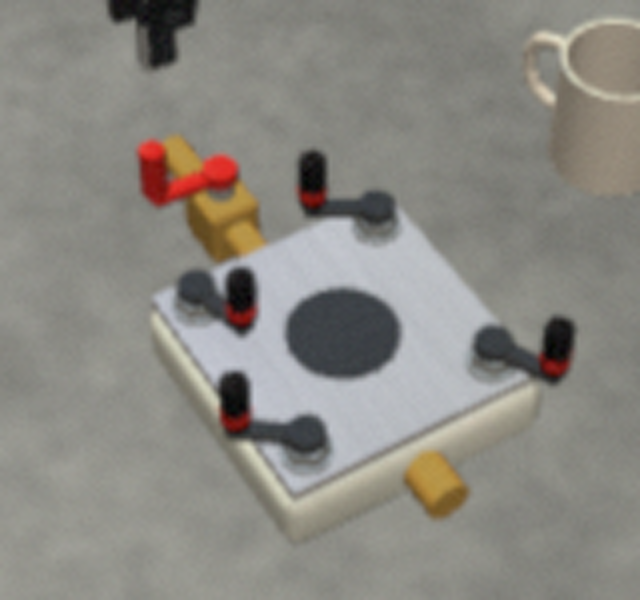

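All four cranks are where I left them and the valve is still across the pipe, with its post at (152,165). I'll grasp the post.

>>> play_rows([
  [[3, 1, 30], [0, 0, -2]],
  [[0, 0, 30], [0, 0, 0]],
  [[0, 0, 25], [0, 0, 0]],
  [[0, 0, 18], [0, 0, 0]],
  [[0, 0, 12], [0, 0, 0]],
  [[0, 0, 7], [0, 0, 0]],
  [[0, 0, 0], [0, 0, 0]],
])

```text
time_s: 37.3
eef_pos: [470.4, 111.5, 72.4]
ee_rot: [-0.001, 0.646, 0.763, -0.001]
force: [0.3, 0.1, 0.4]
grip_width: 0.464
```

>>> play_rows([
  [[0, 0, 0], [0, 0, 0]],
  [[0, 0, 0], [0, 0, 0]],
  [[0, 0, 0], [0, 0, 0]],
  [[0, 0, 0], [0, 0, 0]],
  [[0, 0, 0], [0, 0, 0]],
  [[0, 0, 0], [0, 0, 0]],
], fingers=10)

```text
time_s: 37.8
eef_pos: [471.1, 111.8, 74.0]
ee_rot: [0.0, 0.645, 0.764, 0.0]
force: [-2.9, 1.6, 7.1]
grip_width: 0.202
```

```bash
python3 -c "
from h import *
st([515.1,120.0])"
```

```text
t 37.8 phi -169.4 rad 44.7 psi 99.6 z 73.95 Fres(cw) -2.1 Frad 2.5 Fz 7.1 tau [0.2  0.4  0.04] grip 17.2 q6 -1.75
```

>>> play_rows([
  [[0, 0, -1.5], [0, 0, 0]],
  [[2.7, 0.1, 0], [0, 0, 3.5]],
  [[5.5, 0.33, 0], [0, 0, 7]],
  [[5.5, 0.33, 0], [0, 0, 7]],
  [[5.5, 0.33, 0], [0, 0, 7]],
  [[5.5, 0.33, 0], [0, 0, 7]],
  [[5.5, 0.33, 0], [0, 0, 7]],
])

```text
time_s: 38.38
eef_pos: [475.1, 141.1, 74.2]
ee_rot: [-0.0, 0.862, 0.506, -0.001]
force: [-0.6, 0.6, -3.5]
grip_width: 0.199
```

```bash
python3 -c "
from h import *
st([515.1,120.0])"
```

```text
t 38.38 phi 152.1 rad 45.2 psi 60.8 z 74.2 Fres(cw) -0.3 Frad 0.9 Fz -3.5 tau [0.02 0.18 0.14] grip 17.0 q6 -1.01
```

Turned 38°. About 50° remain to the stop.

>>> play_rows([
  [[5.5, 0.33, 0.2], [0, 0, 7]],
  [[5.5, 0.33, 0.2], [0, 0, 7]],
  [[5.5, 0.33, 0], [0, 0, 7]],
  [[5.5, 0.33, 0], [0, 0, 7]],
  [[5.5, 0.33, 0], [0, 0, 7]],
  [[5.5, 0.33, 0], [0, 0, 7]],
  [[2.7, 0.1, 0], [0, 0, 3.5]],
  [[0, 0, 0], [0, 0, 0]],
])

```text
time_s: 39.05
eef_pos: [502.6, 163.9, 74.2]
ee_rot: [-0.001, 0.991, 0.134, -0.001]
force: [-2.7, 8.6, 1.4]
grip_width: 0.202
```

```bash
python3 -c "
from h import *
st([515.1,120.0])"
```

```text
t 39.05 phi 105.9 rad 45.6 psi 15.4 z 74.18 Fres(cw) 0.3 Frad 9.0 Fz 1.4 tau [ 1.29  0.4  -0.11] grip 17.2 q6 -0.18
```

>>> play_rows([
  [[1.5, -0.7, 0], [0, 0, 2]],
  [[1.5, -0.3, 0], [0, 0, 2]],
  [[0, 0, 0], [0, 0, 0]],
])

```text
time_s: 39.3
eef_pos: [505.3, 164.7, 74.1]
ee_rot: [-0.0, 0.995, 0.101, -0.0]
force: [-2.8, 3.1, 1.0]
grip_width: 0.201
```

```bash
python3 -c "
from h import *
st([515.1,120.0])"
```

```text
t 39.3 phi 102.3 rad 45.7 psi 11.6 z 74.15 Fres(cw) 2.1 Frad 3.7 Fz 1.0 tau [ 0.52  0.43 -0.07] grip 17.1 q6 -0.11
```

>>> play_rows([
  [[2, 0, 0], [0, 0, 2]],
  [[0, 0, 0], [0, 0, 0]],
])

```text
time_s: 39.47
eef_pos: [506.0, 164.8, 74.0]
ee_rot: [0.0, 0.996, 0.084, -0.002]
force: [-9.9, 0.6, 5.7]
grip_width: 0.198
```

>>> play_rows([
  [[0, 0, 0], [0, 0, 0]],
  [[0, 0, 0], [0, 0, 0]],
  [[0, 0, 0], [0, 0, 0]],
  [[0, 0, 0], [0, 0, 0]],
  [[0, 0, -10], [0, 0, 0]],
  [[0, 0, -25], [0, 0, 0]],
  [[0, 0, -30], [0, 0, 0]],
  [[0, 0, -30], [0, 0, 0]],
  [[0, 0, -30], [0, 0, 0]],
  [[-20, -25, 0], [0, 0, 0]],
  [[-20, -30, 0], [0, 0, 0]],
  [[-20, -30, 0], [0, 0, 0]],
  [[-20, -30, 0], [0, 0, 0]],
  [[-20, -30, 0], [0, 0, 0]],
  [[-20, -30, 0], [0, 0, 0]],
  [[-10, -30, 0], [0, 0, 0]],
  [[-10, -30, 0], [0, 0, 0]],
  [[0, -20, 0], [0, 0, 0]],
  [[0, 0, 0], [0, 0, 0]],
], fingers=40)

```text
time_s: 41.05
eef_pos: [325.7, 395.4, 199.9]
ee_rot: [-0.001, 0.996, 0.086, 0.001]
force: [0.4, 1.0, 0.1]
grip_width: 0.47
```

```bash
python3 - <<'E'
from h import *
import cv2
s=ctrl.sense();print(s["time_s"],s["eef_pos"],s["force"])
a=ctrl.capture("side");b=ctrl.capture("top")
f=lambda i:cv2.resize(i[110:290,190:390],(400,360),interpolation=2)
cv2.imwrite("pics/g5.png",np.hstack([f(a),f(b)])[:,:,::-1])
E
```

```text
41.05 [325.71169835 395.41895112 199.93995083] [0.40103586 1.03868214 0.13808678]
```

View pics/g5.png

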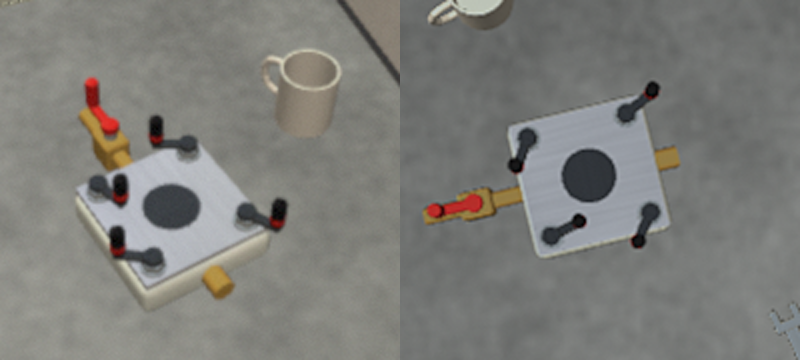

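The valve arm lies in line with the pipe, the stop was felt at about 10 N, and the gripper is clear. I'll hand in.

```bash
python3 -c "
from rig import ctrl
print(ctrl.finish_job())"
```

```text
the job is handed in; nothing more can be done
None
```

All four nuts are tightened, the valve is open, and the job is handed in at about 41 s. The hand-in gave no verdict.

- **Nuts:** I tightened them in cross order 1, 3, 2, 4. Each was turned until the force at the knob rose from about 4 N to 12–14 N, then stopped. The turns were about 206°, 170°, 145° and 213°. The highest turning force I read was about 14 N, well below the 25 N limit. Sideways forces reached about 15 N on nut 1 while I was still locating its axis.
- **Valve:** I then turned the red valve about 90° to its stop, which showed as a rise to about 10 N.
- **Last pictures:** the valve arm lies in line with the pipe and all four cranks are where I left them. The gripper is clear and open, and the mug has not moved. The other bystanders were outside or cut off by the last crop; the arm stayed well above or away from them.
- **Not checked:** I did not measure nut heights or plate level, so "home" rests on the force readings. Nut 2 is the least certain. It came firm at about 145°, close to the 143° minimum, and its force rose more gently than on nut 3.

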